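Pack the dial gauge and tuck the carton shut

ROBOT

A 6-joint arm with a two-finger parallel gripper is mounted at the origin on a cart in front of the work surface, level with it; the furniture and walls round the work are solid. World frame = base frame: x ahead of the robot, y to its left, z up, the work surface at z = 0. Lengths are in m, angles in degrees, forces in N, time in s.
With the tool pointing down it reaches from about 0.25 to 0.725 m from the base axis. Payload 9.7 kg.
Tool frame: the origin (TCP) lies between the finger pads; the fingertips stand 19 mm ahead of it and the grasp point (between the pads) is the TCP; x points along the fingers, y is the direction in which the jaws open and shut, and the axes are right-handed (so a half turn about x gives the same grasp; the last joint's range is limited). The gripper opens to 85 mm and grips with 20 to 120 N. Pads are 22 mm wide; open, the fingers measure 114 mm over their backs; the gripper's body (76 mm by 85 mm) begins 54 mm behind the grasp point. The pads swing forward as they close: fully open they stand 13 mm farther back than shut.
Start: joints at [-75.172, 4.979, 10.078, 95.1, 0, 90], TCP at [0.141, -0.532, 0.22] pointing down, gripper open.
Joint ranges: [-179.16, 179.16], [-48.56, 103.87], [-65.8, 70.77], [-126.05, 130.52], [-82.76, 87.17], [-180, 180]. Speed limits (degrees/s): [127.2, 127.2, 147.25, 180, 180, 180].

INTERFACE

Orientations are given as [roll, pitch, yaw] about the fixed x, y, z axes, in that order (R = Rz(yaw) Ry(pitch) Rx(roll)).
In Python, from workcell import bot gives the robot as it stands. The module is installed in compiled form; this text tells all that it offers.
- The arm moves only by the shell command python3 -m handwheel 'ROWS' [FORCE]. ROWS is JSON, a list of rows, each a list of 7 numbers: the turn, a rotation vector about the tool's x, y, z in degrees, then the shift along the tool's x, y, z in m, then the closure, from -1 (fully open) to 1 (shut), so that 0 is half open. In form: [[ax, ay, az, dx, dy, dz, fingers], ...]. A call has 1 to 20 rows; each row is the pose to reach, as a shift and turn from the pose commanded when the call began, along the tool's axes at that moment; what a row does not reach only later rows make up. A row lasts 1/8 s, in which the tool goes at most 62.5 mm and 10.7 degrees, less where a joint would pass 70% of its speed; a pose out of reach is approached as far as the arm can. A call with a gripper value outside its range is refused whole. The fingers move at their own pace and stop on an object; FORCE is the grip in N (left out, the last holds). Time passes only in rows, so rows that repeat a pose let the fingers close. It gives the time, the measured TCP pose, the force and the opening at its end, in the units of the state.
- bot.get_obs(): the state, without advancing time (a new reading comes with each control period).
- bot.camera(name): name is "scene" or "top" or "wrist"; returns a dict with "frame" (480x640x3 uint8, red, green, blue), "fx", "fy", "cx", "cy" (pixels), "R" (3x3) and "t" (3): a world point X has camera coordinates R X + t; the wrist camera has in their place "tool_from_camera" (4x4, takes a point from camera to tool coordinates, whose origin is the TCP and whose axes are the tool frame's). Camera axes: x right, y down, z forward; pixel columns grow to the right and rows downward; lengths in m; the calibration is good to about 2 mm. A picture is of the moment at which its call begins: read the wrist's pose just before it. There is no depth.
- bot.job_done(): hands the job in, once; it reports no verdict.
Trained networks look in a picture, given as the dict that the camera call returned (one of the last four; its "shot" number tells which), for a name from the list of things; names that differ only in an ending like _2 or _b are one class to them, and where a whole thing is asked for, a point or a joint stands for the part that bears it (a point fixed in the world has none). Each returns a list of dicts, best first, with "conf" (0 to 1); they miss things now and then, are a little off and sometimes report something else, mostly with a low value. They report only what shows in the picture. A call takes as long as a camera call. They do not tell look-alikes from the thing itself.
- bot.look_for(name, picture): "bbox" ([left, top, width, height] as shares, 0 to 1, of the picture: columns of its width, rows of its height, round what is visible of it).
- bot.tip_of(name, picture): "centre" ([column, row] as shares, 0 to 1, of the picture: columns of its width, rows of its height: a listed point, or the origin of a listed thing).
The state is a dict: "time": time; "q": joint angles; "qd": joint speeds; "joint_efforts": joint torques, N m; "ee_pos": TCP position; "tcp_rot": TCP orientation; "wrist_force": force on the tool from outside, world axes, zero at the start; "torque": the same for the moment, N m; "opening": finger opening in m.
Only numpy, scipy, OpenCV 4.12 (cv2) and the standard library are available. Lean on these libraries where they do the work, as an engineer would, in place of code of your own. Each camera call takes 0.05 s, during which the arm holds its last target.

TASK

Pack the dial gauge for the post: lay it flat, face up, on the floor of the small cardboard carton, then swing the carton's lid fully shut with its front tab folded down and tucked inside, behind the front wall. Leave the blue tub, the hand blower and the thread spool where they stand.

Things in the scene. Friction and masses are not known exactly. Their poses are not given: they have to be found in the camera images.
- carton: open box of 3 mm brown cardboard, fixed to the bench, 106 (x) x 122 (y) x 45 mm high outside. Origin: centre of its underside; x points from front wall to back wall, y along the hinge, z up. Inside 100 x 114 mm, floor 3 mm thick. The front wall's inner face is at x = -50 mm, its rim at z = 45 mm. The lid's hinge line runs along y at x = +53 mm, z = 46.5 mm
- carton_lid (a joint): angle of the lid about the hinge on the back wall, rad: 0 = shut (level, lying on the rim), 1.57 = standing upright, at most 2.1 (leaning back, away from the front wall). The lid is a panel 97 x 120 x 3 mm. A stiff crease: it stays where it is left and needs about 1.3 N at its free edge to move
- lid_edge (a point): middle of the crease along the lid's free edge, 97.5 mm from the lid's hinge line, at mid-thickness: the tab's fold line, parallel to the lid's hinge. The point's axes are the lid's own: -x points from the hinge line to the free edge, z out of the lid's outer face
- carton_tab (a joint): fold of the front tab about the crease at the lid's free edge, rad: 0 = in plane with the lid, sticking out past its edge; 1.57 = square to the lid's inner side; at most 2.0. A soft crease: stays where left, about 0.5 N at 16 mm from the crease folds it, before the lid moves. Folded under about 1.5 it strikes the front wall's rim as the lid shuts; at 1.57 to 2.0 it passes inside
- tab_tip (a point): middle of the tab's outer end, at mid-thickness, 22 mm from the crease. The tab is 3 mm thick, 104 mm wide at the crease and 90 mm at the end
- gauge_center (a point): grey pocket dial gauge lying on its back, dial up, 70 x 43 x 12 mm, 110 g: round case 43 mm across with a stem and a crown on opposite sides. This point is the centre of the round case, half-way up (6 mm above what it rests on). x runs along stem and crown: stem's end at -42 mm, crown's end at +28 mm; y across the case (grasp it this way, 42 mm wide); z up through the dial
- canister: bystander: blue round tub, 66 mm across, 58 mm high; origin at the centre of its underside, z up
- blower: bystander: rubber hand blower standing upright, bulb 51 mm across, 116 mm high; origin at the centre of its underside, z up
- spool: bystander: thread spool, 28 mm across, 30 mm high; origin at the centre of its underside, z up
There are look-alikes about, which are no part of the job. What is shaped like the part that bears gauge_center but orange or yellow is not meant.

How it is judged:
By the outcome, as a careful person would: the job done as asked, in the order asked, and still so for the second after the job is handed in, with the robot touching nothing.
It also fails if it takes over 56 s, if anything falls off the work surface, if the arm or the gripper's body presses on something with over 40 N, if the wrist force passes 120 N, or if a joint passes its speed limit or range.

## Working session

There is one attempt and no reset: what is moved stays moved. The work goes in short steps, Python scripts to look and compute and a shell command to move; the robot and the scene stay as the last step left them, time stands still between calls to the robot, and variables do not carry over. Pictures are saved under pics/ and viewed, and the job is handed in when it is done.

```bash
mkdir -p pics
cat > h.py <<'E'
import numpy as np, cv2
from workcell import bot
def snap(n,fn):
    p=bot.camera(n); cv2.imwrite('pics/'+fn,cv2.cvtColor(p['frame'],cv2.COLOR_RGB2BGR)); return p
def px(p,X):
    c=np.array(p['R'])@np.array(X)+np.array(p['t']); return c[0]/c[2]*p['fx']+p['cx'],c[1]/c[2]*p['fy']+p['cy']
def ray(p,u,v):
    R=np.array(p['R']);t=np.array(p['t']); d=R.T@np.array([(u-p['cx'])/p['fx'],(v-p['cy'])/p['fy'],1]); return -R.T@t,d
def atz(p,u,v,z):
    o,d=ray(p,u,v); return o+d*(z-o[2])/d[2]
def tri(l):
    A=np.zeros((3,3));b=np.zeros(3)
    for p,u,v in l:
        o,d=ray(p,u,v);d=d/np.linalg.norm(d);M=np.eye(3)-np.outer(d,d);A+=M;b+=M@o
    return np.linalg.solve(A,b)
E
python3 - <<'E'
from h import *
np.set_printoptions(precision=4,suppress=True)
print(bot.get_obs())
P={}
for n in ('scene','top'):
    p=snap(n,n+'0.png');P[n]=p
    print(n,p['fx'],-np.array(p['R']).T@p['t'])
    for k in ['carton','lid_edge','tab_tip','gauge_center','canister','blower','spool']:
        for r in bot.tip_of(k,p)[:3]:
            print(k,round(r['conf'],2),np.array(r['centre'])*[640,480], atz(p,*(np.array(r['centre'])*[640,480]),0.006 if k=='gauge_center' else 0))
E
```

```text
{'time': 0.0, 'q': array([-75.1738,   5.011 ,  10.0336,  95.0991,  -0.0007,  90.0002]), 'qd': array([-0.0116,  0.0648,  0.02  , -0.0797, -0.0737, -0.0478]), 'joint_efforts': array([ -0.002 , -52.039 ,  46.4805,   0.0162,  -0.0001,   0.    ]), 'ee_pos': array([ 0.1407, -0.5315,  0.2193]), 'tcp_rot': array([-89.4995,  89.9235, 105.3264]), 'wrist_force': array([-0.5532, -0.698 , -0.1062]), 'torque': array([-0.0581,  0.006 ,  0.0329]), 'opening': 0.08555123992860084}
scene 484.62883492486543 [ 0.3293 -0.5832  1.0833]
carton 0.8 [327.616 391.584] [ 0.4034 -0.343   0.    ]
carton 0.35 [371.2   376.896] [ 0.5057 -0.3397  0.    ]
carton 0.17 [427.008 352.416] [ 0.646  -0.3231  0.    ]
lid_edge 0.73 [363.392 375.888] [ 0.4897 -0.3327  0.    ]
tab_tip 0.46 [370.88  374.592] [ 0.5067 -0.3347  0.    ]
gauge_center 0.82 [266.496 306.288] [ 0.3203 -0.1111  0.006 ]
gauge_center 0.72 [318.912 313.488] [ 0.4355 -0.1645  0.006 ]
gauge_center 0.69 [269.696 165.792] [0.4261 0.3041 0.006 ]
canister 0.86 [428.096 352.416] [ 0.6483 -0.3238  0.    ]
blower 0.72 [419.904 310.896] [ 0.6688 -0.2243  0.    ]
spool 0.49 [373.12  313.824] [ 0.5595 -0.1996  0.    ]
top 458.26604110313076 [ 0.4098 -0.0296  1.1262]
carton 0.91 [435.776 270.624] [ 0.4088 -0.3451  0.    ]
tab_tip 0.46 [468.672 235.92 ] [ 0.493  -0.4299  0.    ]
gauge_center 0.84 [358.528 260.112] [ 0.4376 -0.1552  0.006 ]
gauge_center 0.74 [166.272 266.688] [0.4293 0.3133 0.006 ]
gauge_center 0.6 [343.232 308.016] [ 0.3222 -0.1152  0.006 ]
canister 0.68 [424.512 172.512] [ 0.6535 -0.3262  0.    ]
blower 0.92 [381.632 166.992] [ 0.6691 -0.2194  0.    ]
spool 0.51 [374.528 212.976] [ 0.5537 -0.1984  0.    ]
```

View pics/scene0.png

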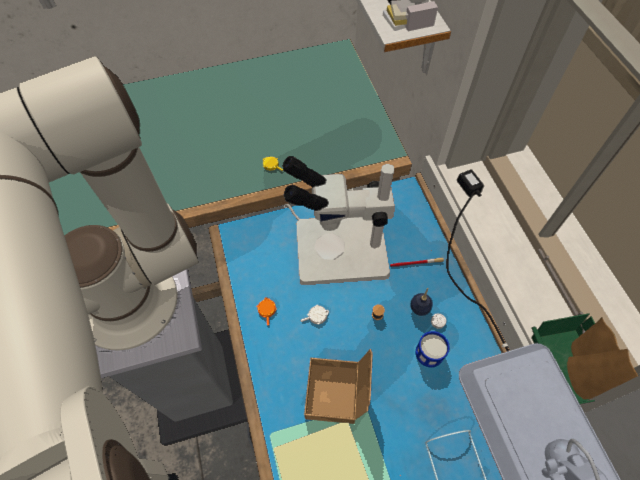

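View pics/top0.png

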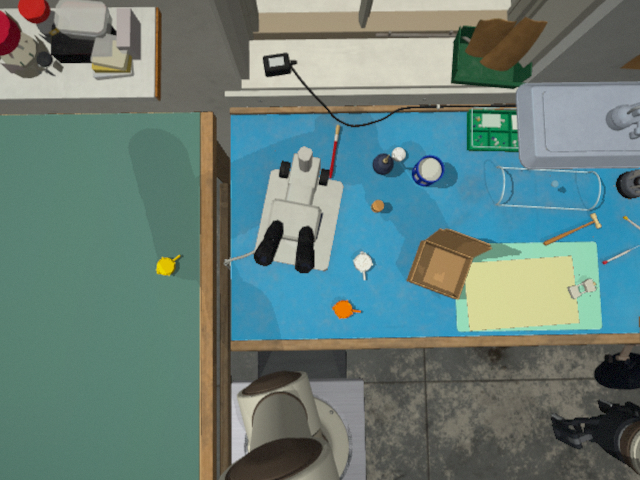

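The grey gauge is at scene (318,314) and top (364,262). The carton is at scene (337,390) and top (442,265), with its lid standing roughly upright. The orange and yellow gauges are the look-alikes. Next I'll zoom in.

Run:
```python
import cv2,numpy as np
a=cv2.imread('pics/top0.png');b=cv2.imread('pics/scene0.png')
c=cv2.resize(a[220:310,340:500],None,fx=5,fy=5,interpolation=cv2.INTER_CUBIC)
d=cv2.resize(b[295:440,290:390],None,fx=4,fy=4,interpolation=cv2.INTER_CUBIC)
cv2.imwrite('pics/tz.png',c);cv2.imwrite('pics/sz.png',d)
```

```text
(no output)
```

View pics/tz.png

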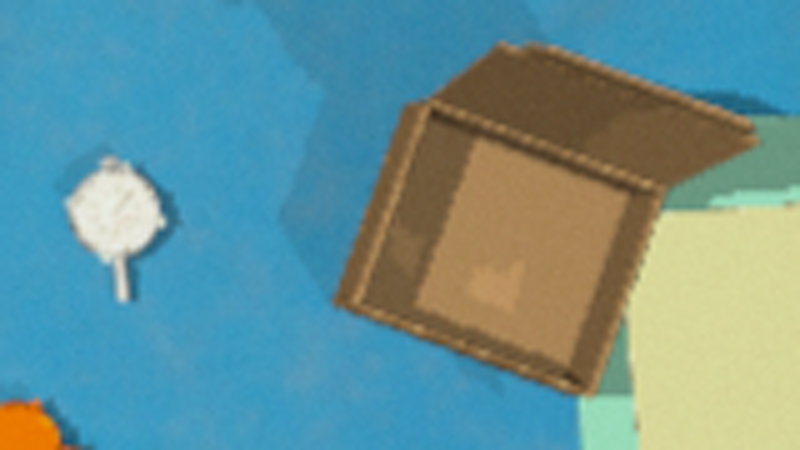

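View pics/sz.png

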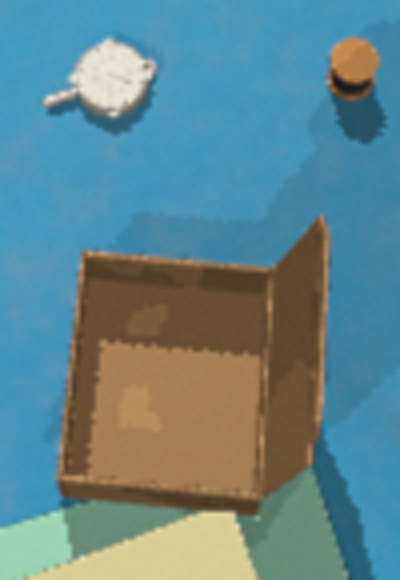

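Run:
```python
from h import *
from scipy.optimize import least_squares
from scipy.spatial.transform import Rotation as Ro
np.set_printoptions(precision=4,suppress=True)
T=bot.camera('top');S=bot.camera('scene')
tz=lambda u,v:(340+(u-2)/5,220+(v-2)/5); sz=lambda u,v:(290+(u-1.5)/4,295+(v-1.5)/4)
H=.045
ob=[(T,tz(338,305),(-.053,.061,H)),(T,tz(592,393),(-.053,-.061,H)),(T,tz(410,103),(.053,.061,H)),(T,tz(664,188),(.053,-.061,H)),
(S,sz(80,252),(-.053,.061,H)),(S,sz(62,483),(-.053,-.061,H)),(S,sz(272,268),(.053,.061,H)),(S,sz(262,500),(.053,-.061,H))]
def W(P,l):
    c,s=np.cos(P[2]),np.sin(P[2]);return np.array([P[0]+c*l[0]-s*l[1],P[1]+s*l[0]+c*l[1],l[2]])
f=lambda P:np.concatenate([np.array(px(p,W(P,l)))-uv for p,uv,l in ob])
r=least_squares(f,[.41,-.345,-.35]);print(r.x,np.degrees(r.x[2]),f(r.x))
# gauge
for a,b in (((115,210),(109,78)),):
    print('g',tri([(T,*tz(*a)),(S,*sz(*b))]), atz(T,*tz(*a),.012), atz(S,*sz(*b),.012))
# stem ends and centre
print(atz(T,*tz(123,300),.008),atz(T,*tz(108,160),.008)); print(atz(S,*sz(47,103),.008),atz(S,*sz(152,64),.008))
# lid points in top/scene by candidate angle,tab
for a in (1.5,1.6,1.7,1.8,1.9):
  for y in (.06,-.06):
    l=(.053-.097*np.cos(a),y,.0465+.097*np.sin(a)); u=px(T,W(r.x,l)); s=px(S,W(r.x,l)); 
    print(a,y,(u[0]-340)*5+2,(u[1]-220)*5+2,'|',(s[0]-290)*4+1.5,(s[1]-295)*4+1.5)
print(Ro.from_euler('xyz',bot.get_obs()['tcp_rot'],degrees=True).as_matrix())
w=bot.camera('wrist');print(w['tool_from_camera'],w['fx'])
```

```text
[ 0.4119 -0.3453 -0.3613] -20.700246860736858 [ 2.2916  1.1004  0.6193  1.1342  2.255  -0.7943  0.2407 -0.3843 -0.2324
 -1.2609 -0.9832 -0.9011  0.3799 -1.7204  0.5848 -1.0931]
g [ 0.4321 -0.1648  0.0059] [ 0.4336 -0.1643  0.012 ] [ 0.4298 -0.167   0.012 ]
[ 0.39   -0.1676  0.008 ] [ 0.4582 -0.162   0.008 ]
[ 0.391  -0.1701  0.008 ] [ 0.4571 -0.1642  0.008 ]
1.5 0.06 476.1700555825983 98.40135757672823 | 270.7214652383027 204.40324502105295
1.5 -0.06 740.1976319562483 192.57753532289183 | 260.6687797768377 452.7346503755957
1.6 0.06 483.42196698920884 77.27275755473639 | 290.1986890079402 205.6641200272834
1.6 -0.06 747.3187764634797 171.34768804628618 | 281.4243575353155 454.25486085925695
1.7 0.06 490.0089214897873 56.43177360112443 | 309.50471049888984 207.53861697409116
1.7 -0.06 753.5162339526768 150.3145441552452 | 302.0061905767436 456.1991082838258
1.8 0.06 495.8493146588638 36.144887752513 | 328.39675896932613 210.00278114547018
1.8 -0.06 758.7145543876225 129.7476054256455 | 322.1519550800508 458.5423270059273
1.9 0.06 500.8741102465332 16.666980619093835 | 346.6391843738736 213.02382223251993
1.9 -0.06 762.8547498919631 109.90610007660533 | 341.60705584227253 461.25337517161825
[[-0.      0.256  -0.9667]
 [-0.     -0.9667 -0.256 ]
 [-1.      0.      0.    ]]
[[ 0.0006 -0.2724  0.9622 -0.1543]
 [ 1.      0.0001 -0.0006 -0.0009]
 [ 0.0001  0.9622  0.2724 -0.0685]
 [ 0.      0.      0.      1.    ]] 404.05768076253594
```

```bash
cat >> h.py <<'E'
from scipy.spatial.transform import Rotation as Ro
def pose():
    o=bot.get_obs();return np.array(o['ee_pos']),Ro.from_euler('xyz',o['tcp_rot'],degrees=True).as_matrix(),o
def down(yang):
    a=np.radians(yang);y=np.array([np.cos(a),np.sin(a),0]);x=np.array([0,0,-1.]);return np.stack([x,y,np.cross(x,y)],1)
def go(p,R):
    p0,R0,o=pose();d=R0.T@(np.array(p)-p0);r=Ro.from_matrix(R0.T@R).as_rotvec(degrees=True)
    print('t',round(o['time'],2),'turn',np.round(r,1),'shift',np.round(d,4));return d
C=np.array([.4119,-.3453]);CY=-.3613
def cw(x,y,z):
    c,s=np.cos(CY),np.sin(CY);return np.array([C[0]+c*x-s*y,C[1]+s*x+c*y,z])
E
python3 - <<'E'
from h import *
go((.432,-.165,.13),down(-85))
E
```

```text
t 0.95 turn [9.8 0.  0. ] shift [ 0.09   -0.2799 -0.3754]
```

```bash
python3 -m handwheel '[[0,0,0,0,-0.03,-0.045,-0.3],[2,0,0,0,-0.065,-0.09,-0.3],[4,0,0,0,-0.1,-0.135,-0.3],[6,0,0,0,-0.135,-0.18,-0.3],[8,0,0,0.02,-0.17,-0.225,-0.3],[10,0,0,0.04,-0.205,-0.27,-0.3],[10,0,0,0.06,-0.24,-0.315,-0.3],[10,0,0,0.08,-0.265,-0.355,-0.3],[10,0,0,0.09,-0.28,-0.375,-0.3],[10,0,0,0.09,-0.28,-0.375,-0.3],[10,0,0,0.09,-0.28,-0.375,-0.3]]' 20
python3 - <<'E'
from h import *
go((.432,-.165,.13),down(-85))
p0,R0,o=pose()
p=snap('wrist','w1.png')
for r in bot.tip_of('gauge_center',p)[:3]:
    u,v=np.array(r['centre'])*[640,480]
    M=np.array(p['tool_from_camera']); d=R0@M[:3,:3]@np.array([(u-p['cx'])/p['fx'],(v-p['cy'])/p['fy'],1]); o_=p0+R0@M[:3,3]
    print(r['conf'],u,v,o_+d*(.006-o_[2])/d[2], o['opening'])
E
```

```text
time: 2.33
ee_pos: [0.4314, -0.1654, 0.1304]
tcp_rot: [114.7, 90.0, -60.4]
wrist_force: [0.3, 0.1, -0.4]
opening: 0.0557
t 2.33 turn [-0.2 -0.  -0. ] shift [ 0.0004 -0.0004 -0.0006]
0.8 237.312 366.72 [ 0.31625186 -0.1115306   0.006     ] 0.05574748416581337
0.78 316.8 231.88799999999998 [ 0.43001045 -0.16447575  0.006     ] 0.05574748416581337
```

View pics/w1.png

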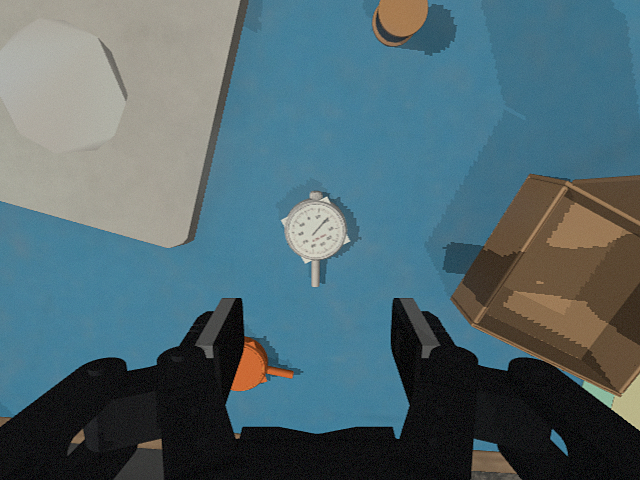

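The wrist picture shows the grey gauge at (315,230), its stem in line with the tool, and the carton on the right. I'll descend and grip it.

```bash
python3 -m handwheel '[[0,0,0,0.04,0,0,-0.45],[0,0,0,0.08,0,0,-0.45],[0,0,0,0.1,0,0,-0.45],[0,0,0,0.11,0,0,-0.45],[0,0,0,0.11,0,0,-0.45],[0,0,0,0.11,0,0,-0.45]]' 30
python3 - <<'E'
from h import *
p=snap('wrist','w2.png')
E
```

```text
time: 3.18
ee_pos: [0.4322, -0.1655, 0.0212]
tcp_rot: [154.0, 89.9, -21.2]
wrist_force: [-0.2, 0.2, 0.0]
opening: 0.0615
```

View pics/w2.png

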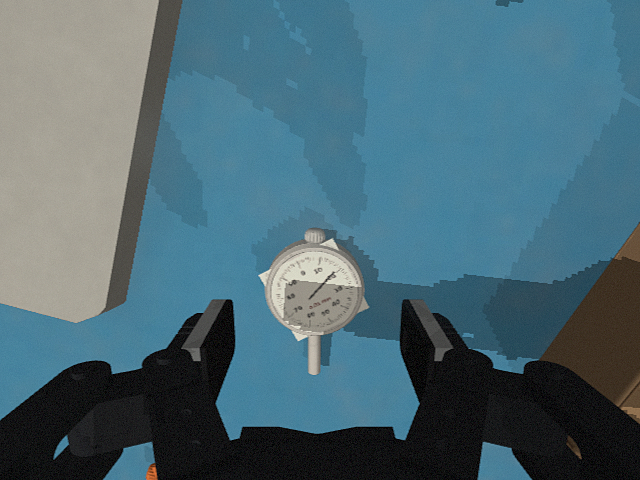

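Run:
```python
from h import *
p=bot.camera('wrist');M=np.linalg.inv(np.array(p['tool_from_camera']))
for X in ((.009,0,0),(.015,0,0),(0,0,0),(.019,.03,.011),(.019,.03,-.011),(.015,0,.042),(.015,0,-.028)):
    c=M@np.array([*X,1]);print(X,c[0]/c[2]*p['fx']+p['cx'],c[1]/c[2]*p['fy']+p['cy'])
```

```text
(0.009, 0, 0) 319.1113485291024 293.29678355893833
(0.015, 0, 0) 319.04941622691007 288.10083694599757
(0, 0, 0) 319.21227270238904 301.7640388972656
(0.019, 0.03, 0.011) 383.34721987438536 306.88456031565926
(0.019, 0.03, -0.011) 385.5243737973881 262.03039995082
(0.015, 0, 0.042) 318.9358675591158 370.13892465398675
(0.015, 0, -0.028) 319.1334211106282 227.4079186384303
```

Run:
```python
from h import *
p=bot.camera('wrist');M=np.linalg.inv(np.array(p['tool_from_camera']))
for x in (.012,.008,.004,0,-.004):
  for y in (-.031,-.0):
    c=M@np.array([x,y,-.011,1]);print(x,y,c[0]/c[2]*p['fx']+p['cx'],c[1]/c[2]*p['fy']+p['cy'])
```

```text
0.012 -0.031 247.78755048437085 267.09135376163294
0.012 -0.0 319.11328770126937 267.0941070898116
0.008 -0.031 246.2330794095675 270.1642124235552
0.008 -0.0 319.1569570146647 270.1672229094471
0.004 -0.031 244.60735222661572 273.377929254335
0.004 -0.0 319.2026282358721 273.38121785192953
0 -0.031 242.90535449405002 276.7424167381231
0 -0.0 319.25044225271563 276.7460065361925
-0.004 -0.031 241.12158996622765 280.2685397834439
-0.004 -0.0 319.3005534909125 280.2724562756232
```

Run:
```python
import cv2
a=cv2.imread('pics/w2.png');cv2.imwrite('pics/w2z.png',cv2.resize(a[220:460,130:500],None,fx=2.1,fy=2.1,interpolation=cv2.INTER_CUBIC))
```

```text
(no output)
```

View pics/w2z.png

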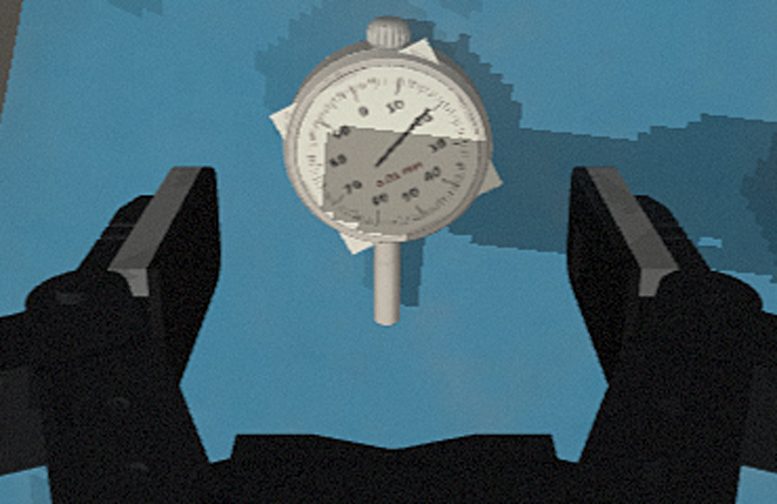

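Run:
```python
from h import *
p=snap('scene','s2.png');c=p['frame'][270:360,260:380,::-1];cv2.imwrite('pics/s2z.png',cv2.resize(c,None,fx=6,fy=6,interpolation=cv2.INTER_CUBIC))
```

```text
(no output)
```

View pics/s2z.png

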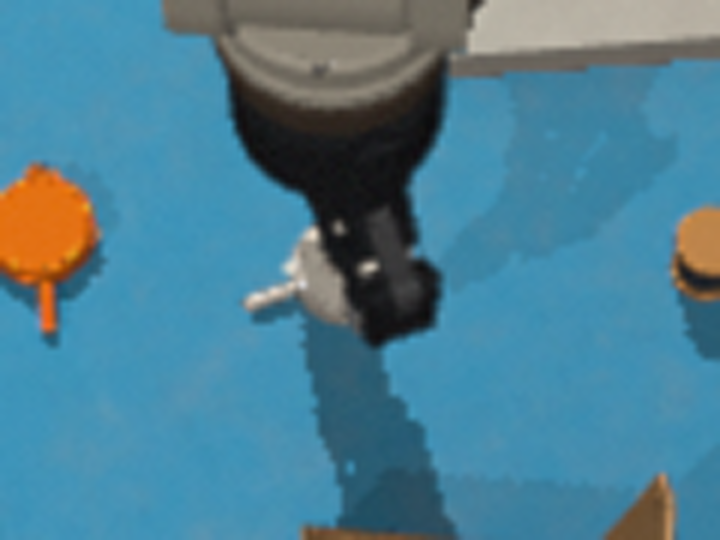

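Run:
```python
from h import *
p=bot.camera('scene')
for y in (-.197,-.21):
  for x in (.421,.443):
    for z in (.006,.041): 
        u,v=px(p,(x,y,z));print(x,y,z,(u-260)*6,(v-270)*6)
```

```text
0.421 -0.197 0.006 341.09153821333405 346.0493082773389
0.421 -0.197 0.041 339.48006909659387 313.6510012433239
0.443 -0.197 0.006 395.2917833719267 330.7826550152462
0.443 -0.197 0.041 395.17194712610535 298.0500143517156
0.421 -0.21 0.006 350.38849336810586 376.74085390983214
0.421 -0.21 0.041 349.02504421981075 345.0058094934218
0.443 -0.21 0.006 404.8670877038595 361.310636764027
0.443 -0.21 0.041 405.0108463587809 329.2330867602519
```

```bash
python3 -m handwheel '[[0,0,0,0,0,0,0.1],[0,0,0,0,0,0,0.1],[0,0,0,0,0,0,0.1],[0,0,0,0,0,0,0.1]]' 20
python3 - <<'E'
from h import *
p=snap('wrist','w3.png')
E
```

```text
time: 3.92
ee_pos: [0.4316, -0.165, 0.02]
tcp_rot: [-20.3, 90.0, 164.5]
wrist_force: [-0.6, 0.1, 0.3]
opening: 0.0383
```

View pics/w3.png

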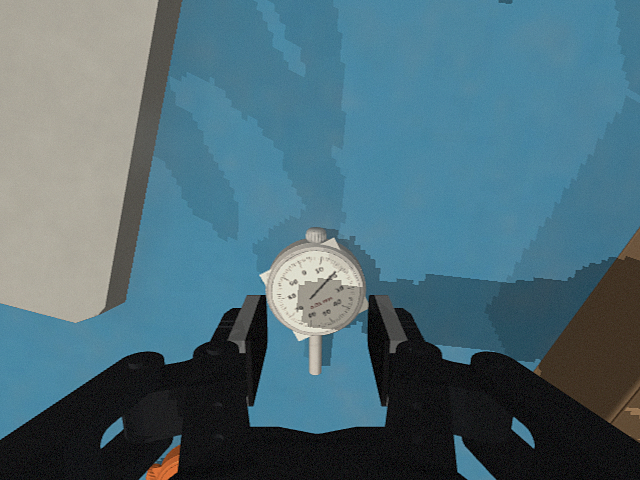

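```bash
python3 -m handwheel '[[0,0,0,-0.005,-0.002,0,-0.4],[0,0,0,-0.005,-0.002,0,-0.4],[0,0,0,0,-0.002,0,-0.4],[0,0,0,0.003,-0.002,0,-0.4],[0,0,0,0.006,-0.002,0,-0.4],[0,0,0,0.006,-0.002,0,-0.4]]' 20
python3 -m handwheel '[[0,0,0,0.002,0,0,-0.4],[0,0,0,0.004,0,0,-0.4]]' 20
python3 - <<'E'
from h import *
p=snap('wrist','w4.png')
E
```

```text
time: 4.72
ee_pos: [0.4312, -0.1629, 0.0136]
tcp_rot: [-26.8, 90.0, 158.0]
wrist_force: [-1.1, 0.3, 0.2]
opening: 0.0595
time: 4.97
ee_pos: [0.4315, -0.163, 0.0099]
tcp_rot: [-177.1, 90.0, 7.8]
wrist_force: [0.1, -0.3, -0.6]
opening: 0.0598
```

View pics/w4.png

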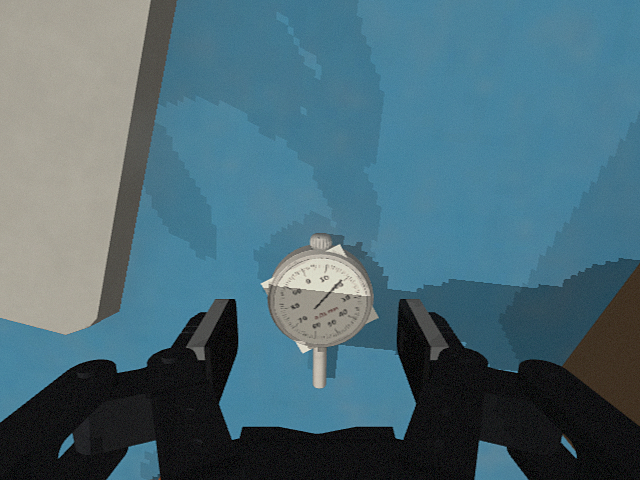

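```bash
python3 -m handwheel '[[0,0,0,0.003,0,0,-0.4],[0,0,0,0.006,0,0,-0.4],[0,0,0,0.006,0,0,-0.4]]' 20
python3 -m handwheel '[[0,0,0,0.003,0,0,-0.4],[0,0,0,0.005,0,0,-0.4],[0,0,0,0.005,0,0,-0.4]]' 20
python3 - <<'E'
from h import *
p=snap('wrist','w5.png')
E
```

```text
time: 5.4
ee_pos: [0.4312, -0.163, 0.0037]
tcp_rot: [-26.8, 90.0, 158.0]
wrist_force: [0.7, 0.5, 0.5]
opening: 0.0594
time: 5.78
ee_pos: [0.4313, -0.163, -0.0012]
tcp_rot: [-26.0, 90.0, 158.8]
wrist_force: [-0.1, 0.2, 0.4]
opening: 0.0596
```

View pics/w5.png

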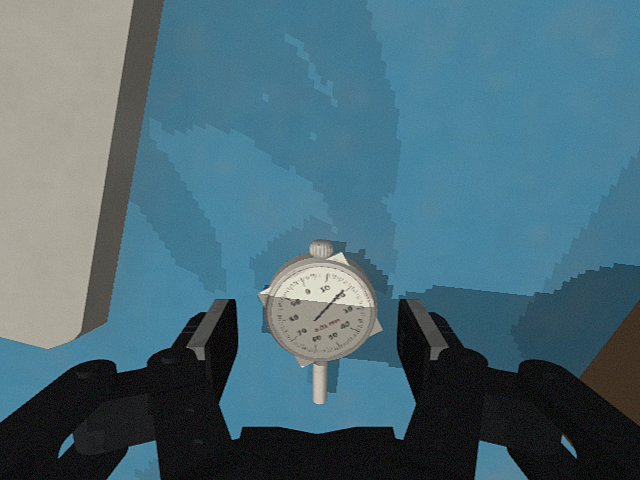

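```bash
python3 -m handwheel '[[0,0,0,0.003,0,0,-0.4],[0,0,0,0.006,0,0,-0.4],[0,0,0,0.006,0,0,-0.4]]' 20
python3 -m handwheel '[[0,0,0,0.002,0,0,-0.4],[0,0,0,0.004,0,0,-0.4],[0,0,0,0.004,0,0,-0.4]]' 20
python3 - <<'E'
from h import *
p=snap('wrist','w6.png')
E
```

```text
time: 6.2
ee_pos: [0.4312, -0.1629, -0.0074]
tcp_rot: [-26.0, 90.0, 158.8]
wrist_force: [0.1, -0.0, 0.5]
opening: 0.0597
time: 6.58
ee_pos: [0.4313, -0.163, -0.0112]
tcp_rot: [-20.8, 90.0, 164.0]
wrist_force: [0.7, 0.0, 0.0]
opening: 0.0598
```

View pics/w6.png

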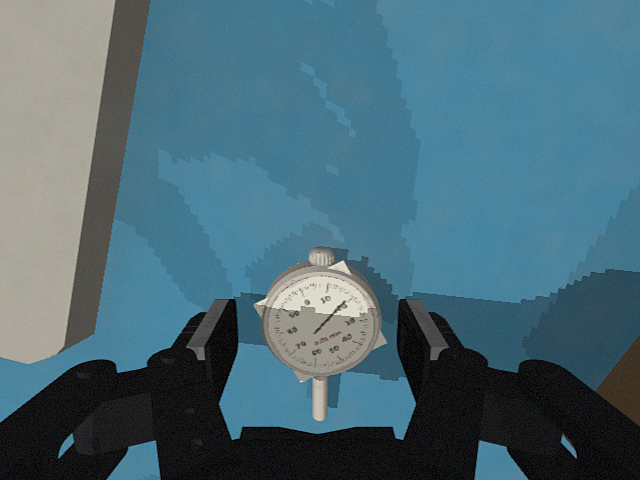

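```bash
python3 -m handwheel '[[0,0,0,0.001,0,0,0.2],[0,0,0,0.001,0,0,0.2],[0,0,0,0.001,0,0,0.3],[0,0,0,0.001,0,0,0.3],[0,0,0,0.001,0,0,0.3]]' 40
```

```text
time: 7.25
ee_pos: [0.4316, -0.1631, -0.0116]
tcp_rot: [152.7, 90.0, -22.5]
wrist_force: [-1.6, 0.2, 5.8]
opening: 0.04
```

Run:
```python
from h import *
t=cw(-.002,.006,0);print(t)
go((t[0],t[1],.08),down(-20.7)); print(bot.get_obs()['q'])
go((.38,-.26,.08),down(-20.7))
```

```text
[ 0.41215007 -0.33898039  0.        ]
t 7.25 turn [-64.5  -0.   -0. ] shift [-0.0915  0.1736  0.0341]
[-2.07033150e+01 -5.04589133e+00 -2.57262731e+01  6.92899537e+01
 -9.32109509e-04  1.54469910e+02]
t 7.25 turn [-64.5  -0.   -0. ] shift [-0.0916  0.0922  0.0595]
```

```bash
python3 -m handwheel '[[0,0,0,-0.02,0,0,0.3],[-10,0,0,-0.055,0.01,0.01,0.3],[-20,0,0,-0.092,0.025,0.025,0.3],[-30,0,0,-0.092,0.05,0.045,0.3],[-40,0,0,-0.092,0.075,0.055,0.3],[-50,0,0,-0.092,0.1,0.06,0.3],[-60,0,0,-0.092,0.13,0.053,0.3],[-64.5,0,0,-0.092,0.155,0.045,0.3],[-64.5,0,0,-0.092,0.174,0.034,0.3],[-64.5,0,0,-0.092,0.174,0.034,0.3],[-64.5,0,0,-0.092,0.174,0.034,0.3]]' 40
python3 - <<'E'
from h import *
t=cw(-.002,.006,0)
go((t[0],t[1],-.006),down(-20.7))
p=snap('wrist','w7.png')
p=snap('scene','s7.png');c=p['frame'][280:440,260:420,::-1];cv2.imwrite('pics/s7z.png',cv2.resize(c,None,fx=3.7,fy=3.7,interpolation=cv2.INTER_CUBIC))
E
```

```text
time: 8.62
ee_pos: [0.4117, -0.3387, 0.0795]
tcp_rot: [-113.7, 89.9, 135.6]
wrist_force: [0.5, -0.3, -1.6]
opening: 0.0401
t 8.62 turn [ 0.  -0.   0.1] shift [0.0855 0.0006 0.0002]
```

View pics/w7.png

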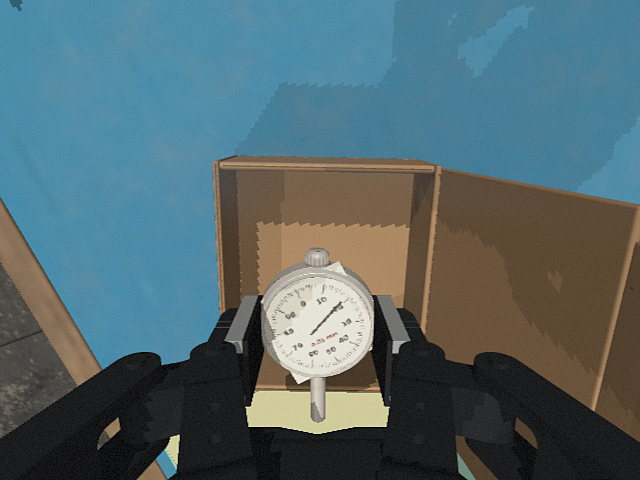

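View pics/s7z.png

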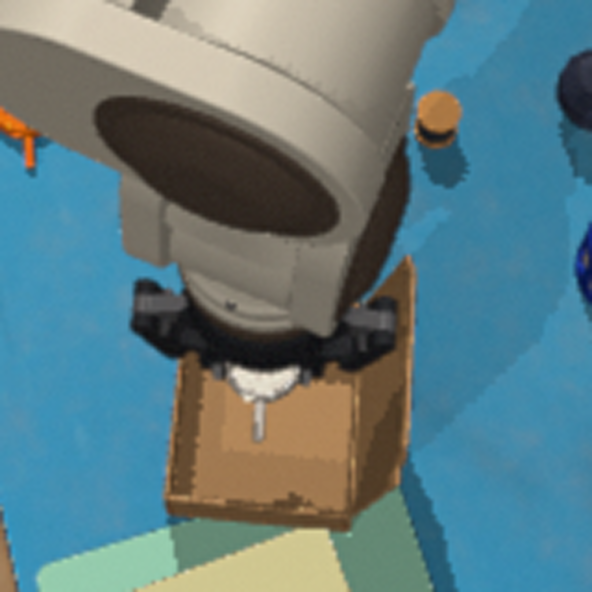

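```bash
cat >> h.py <<'E'
def wray(p,p0,R0,u,v,z):
    M=np.array(p['tool_from_camera']); d=R0@M[:3,:3]@np.array([(u-p['cx'])/p['fx'],(v-p['cy'])/p['fy'],1]); o=p0+R0@M[:3,3]
    return o+d*(z-o[2])/d[2]
E
python3 - <<'E'
from h import *
p0,R0,o=pose();p=bot.camera('wrist')
for uv in ((216,162),(440,168)):
    X=wray(p,p0,R0,*uv,.045);d=X[:2]-C;c,s=np.cos(CY),np.sin(CY);print(X,'local',c*d[0]+s*d[1],-s*d[0]+c*d[1])
t=cw(-.006,.0,0)
go((t[0],t[1],.08),down(69.3));print(o['q'])
E
```

```text
[ 0.38698903 -0.27012506  0.045     ] local -0.04987630900896728 0.061515708376735166
[ 0.48266382 -0.30909028  0.045     ] local 0.05339537604259917 0.05888629491348357
t 8.78 turn [-89.9  -0.   -0. ] shift [ 0.0001 -0.0037  0.0062]
[-3.94290063e+01  2.28124558e+00 -8.23966826e+00  7.95026977e+01
  4.45297672e-03  7.12254937e+01]
```

```bash
python3 -m handwheel '[[-10,0,0,0,-0.001,0.001,0.3],[-20,0,0,0,-0.002,0.002,0.3],[-30,0,0,0,-0.003,0.003,0.3],[-40,0,0,0,-0.003,0.004,0.3],[-50,0,0,0,-0.004,0.005,0.3],[-60,0,0,0,-0.004,0.006,0.3],[-70,0,0,0,-0.004,0.006,0.3],[-80,0,0,0,-0.004,0.006,0.3],[-89.5,0,0,0,-0.004,0.006,0.3],[-89.5,0,0,0,-0.004,0.006,0.3]]' 40
python3 - <<'E'
from h import *
t=cw(-.005,.0,0)
go((t[0],t[1],-.006),down(68.7));print(bot.get_obs()['q'])
p=snap('wrist','w8.png')
p=snap('top','t8.png');c=p['frame'][180:340,340:500,::-1];cv2.imwrite('pics/t8z.png',cv2.resize(c,None,fx=3.7,fy=3.7,interpolation=cv2.INTER_CUBIC))
E
```

```text
time: 10.02
ee_pos: [0.4063, -0.3431, 0.0802]
tcp_rot: [-18.3, 90.0, -39.5]
wrist_force: [-0.4, -0.1, -0.2]
opening: 0.0399
t 10.03 turn [0.1 0.  0. ] shift [ 0.0862 -0.      0.001 ]
[-4.01855504e+01  2.03958183e+00 -8.45712846e+00  7.94852633e+01
  2.20722632e-04 -1.89692685e+01]
```

View pics/w8.png

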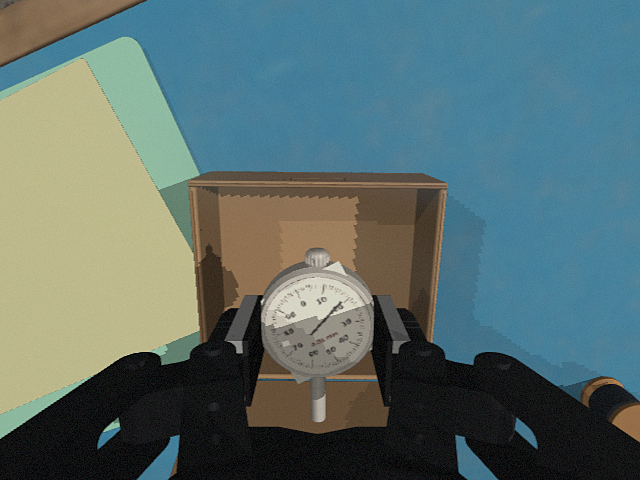

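View pics/t8z.png

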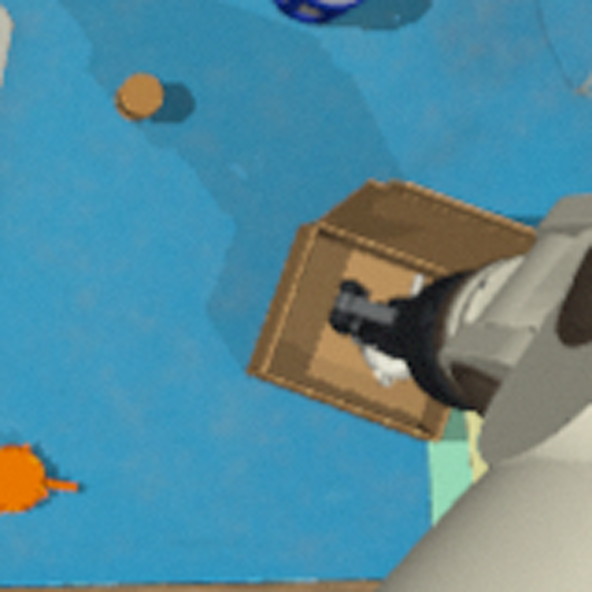

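The gauge is centred between the walls at wrist (318,320), with clearance to the lid. Lowering it.

```bash
python3 -m handwheel '[[0,0,0,0.03,0,0.001,0.3],[0,0,0,0.06,0,0.001,0.3],[0,0,0,0.078,0,0.001,0.3],[0,0,0,0.083,0,0.001,0.3],[0,0,0,0.086,0,0.001,0.3],[0,0,0,0.0875,0,0.001,0.3],[0,0,0,0.0875,0,0.001,0.3]]' 40
```

```text
time: 11.0
ee_pos: [0.4076, -0.3441, -0.0069]
tcp_rot: [-18.7, 89.9, -39.9]
wrist_force: [-0.2, -0.1, -2.5]
opening: 0.0399
```

```bash
python3 -m handwheel '[[0,0,0,0.001,0,0,0.3],[0,0,0,0.0015,0,0,0.3],[0,0,0,0.0015,0,0,-0.1],[0,0,0,0.0015,0,0,-0.2],[0,0,0,0.0,0,0,-0.2]]' 40
python3 - <<'E'
from h import *
snap('wrist','w9.png')
E
```

```text
time: 11.62
ee_pos: [0.4072, -0.3438, -0.0075]
tcp_rot: [161.8, 90.0, 140.6]
wrist_force: [-0.7, -0.3, -0.3]
opening: 0.0514
```

View pics/w9.png

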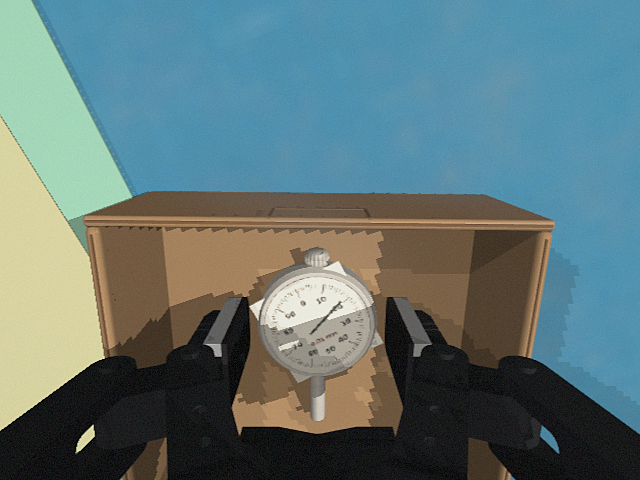

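```bash
python3 -m handwheel '[[0,0,0,-0.03,0,0,-0.2],[0,0,0,-0.08,0,-0.01,-0.2],[0,0,0,-0.13,0,-0.02,0.3],[0,0,0,-0.18,0,-0.03,1],[0,0,0,-0.23,0,-0.04,1],[0,0,0,-0.25,0,-0.04,1],[0,0,0,-0.25,0,-0.04,1]]' 40
python3 - <<'E'
from h import *
snap('wrist','w10.png')
for n in ('scene','top'):
    p=snap(n,n+'10.png')
    for k in ('lid_edge','tab_tip'):
        for r in bot.tip_of(k,p)[:2]: print(n,k,r['conf'],np.array(r['centre'])*[640,480])
a=cv2.imread('pics/top10.png')[210:310,400:500];b=cv2.imread('pics/scene10.png')[340:440,290:390]
cv2.imwrite('pics/z10.png',cv2.resize(np.hstack([a,b]),None,fx=4,fy=4,interpolation=cv2.INTER_CUBIC))
E
```

```text
time: 12.55
ee_pos: [0.3704, -0.3299, 0.244]
tcp_rot: [-20.5, 89.8, -41.7]
wrist_force: [0.2, -0.4, -1.1]
opening: 0.0
scene lid_edge 0.77 [367.104 378.912]
scene tab_tip 0.46 [371.072 377.424]
scene tab_tip 0.23 [363.52  377.184]
top lid_edge 0.74 [467.52 237.6 ]
top tab_tip 0.5 [470.912 236.4  ]
```

View pics/w10.png

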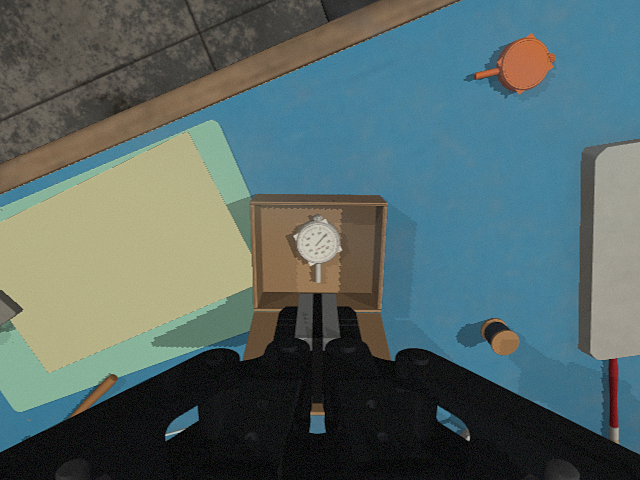

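View pics/z10.png

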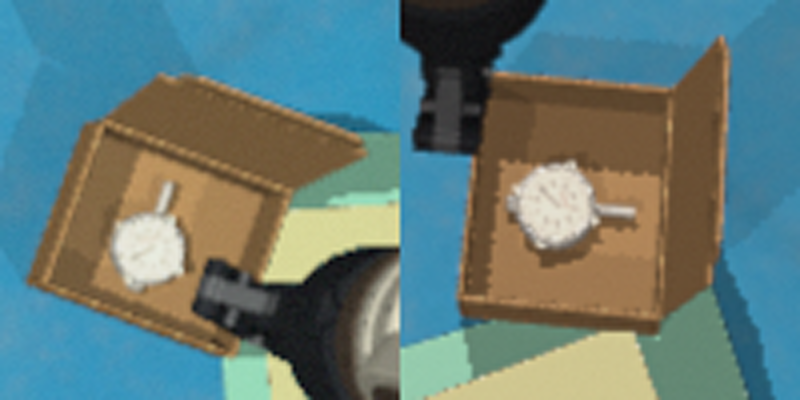

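Run:
```python
from h import *
T=bot.camera('top');S=bot.camera('scene')
c,s=np.cos(CY),np.sin(CY)
for n,a,b in (('edge',(467.5,237.6),(367.1,378.9)),('tip',(470.9,236.4),(371.1,377.4))):
    X=tri([(T,*a),(S,*b)]);d=X[:2]-C;print(n,c*d[0]+s*d[1],-s*d[0]+c*d[1],X[2])
for a in (1.6,1.7,1.8):
  u=np.array([-np.cos(a),np.sin(a)]);n=-np.array([np.sin(a),np.cos(a)])
  E=np.array([.053,.0465])+.097*u
  for nm,Q,w in [('lid',E,.06)]+[('tip%.1f'%b,E+.022*(u*np.cos(b)+n*np.sin(b)),.045) for b in (0,.4,.8,1.2)]:
    o=[]
    for sg in (1,-1):
      X=cw(Q[0],sg*w,Q[1]);t=px(T,X);q=px(S,X);o+=[(t[0]-400)*4,(t[1]-210)*4,400+(q[0]-290)*4,(q[1]-340)*4]
    print(a,nm,np.round(o))
```

```text
edge 0.07003770370255828 -0.004703420878845642 0.14689685158467658
tip 0.07432863823183941 -0.005773303416299343 0.16170646552984527
1.6 lid [145. 100. 689.  24. 356. 176. 680. 273.]
1.6 tip0.0 [184. 105. 692.  40. 346. 163. 685. 229.]
1.6 tip0.4 [178. 121. 674.  39. 340. 179. 666. 229.]
1.6 tip0.8 [171. 135. 658.  41. 332. 192. 650. 230.]
1.6 tip1.2 [164. 144. 647.  45. 324. 201. 639. 233.]
1.7 lid [150.  84. 708.  26. 361. 159. 700. 275.]
1.7 tip0.0 [191.  84. 716.  42. 352. 142. 711. 232.]
1.7 tip0.4 [185. 100. 698.  41. 347. 158. 692. 231.]
1.7 tip0.8 [178. 114. 682.  43. 339. 172. 675. 231.]
1.7 tip1.2 [171. 125. 669.  46. 331. 182. 662. 234.]
1.8 lid [155.  67. 727.  28. 365. 142. 721. 277.]
1.8 tip0.0 [196.  64. 740.  45. 358. 121. 736. 235.]
1.8 tip0.4 [191.  79. 722.  44. 353. 137. 717. 233.]
1.8 tip0.8 [185.  94. 705.  45. 346. 152. 699. 233.]
1.8 tip1.2 [178. 106. 691.  48. 338. 163. 685. 235.]
```

```bash
sed -i 's/^C=.*/C=np.array([.4125,-.346]);CY=-.37/' h.py
python3 - <<'E'
from h import *
p0,R0,o=pose();print(R0)
for q in ((.105,0,.244),(.105,0,.148),(.048,0,.148),(.048,0,.132)): go(cw(*q),down(68.8))
E
```

```text
[[-6.59426388e-04  3.61171744e-01  9.32499081e-01]
 [ 6.11966076e-04  9.32499255e-01 -3.61171379e-01]
 [-9.99999595e-01  3.32491866e-04 -8.35939471e-04]]
t 13.0 turn [ 0. -0. -0.] shift [-0.0022 -0.0002  0.1508]
t 13.0 turn [ 0. -0. -0.] shift [ 0.0938 -0.0003  0.1509]
t 13.0 turn [ 0. -0. -0.] shift [ 0.0938 -0.0002  0.0939]
t 13.0 turn [ 0. -0. -0.] shift [ 0.1098 -0.0002  0.0939]
```

```bash
python3 -m handwheel '[[0,0,0,0,0,0.05,1],[0,0,0,0,0,0.1,1],[0,0,0,0,0,0.15,1],[0,0,0,0.04,0,0.151,1],[0,0,0,0.08,0,0.151,1],[0,0,0,0.093,0,0.151,1],[0,0,0,0.093,0,0.151,1]]' 20
python3 - <<'E'
from h import *
for n in ('scene','top'): snap(n,n+'11.png')
snap('wrist','w11.png')
a=cv2.imread('pics/top11.png')[190:310,400:520];b=cv2.imread('pics/scene11.png')[320:440,310:430]
cv2.imwrite('pics/z11.png',cv2.resize(np.hstack([a,b]),None,fx=3.3,fy=3.3,interpolation=cv2.INTER_CUBIC))
E
```

```text
time: 13.88
ee_pos: [0.5104, -0.3837, 0.1495]
tcp_rot: [164.3, 90.0, 143.1]
wrist_force: [-0.2, 0.3, 0.8]
opening: -0.0001
```

View pics/z11.png

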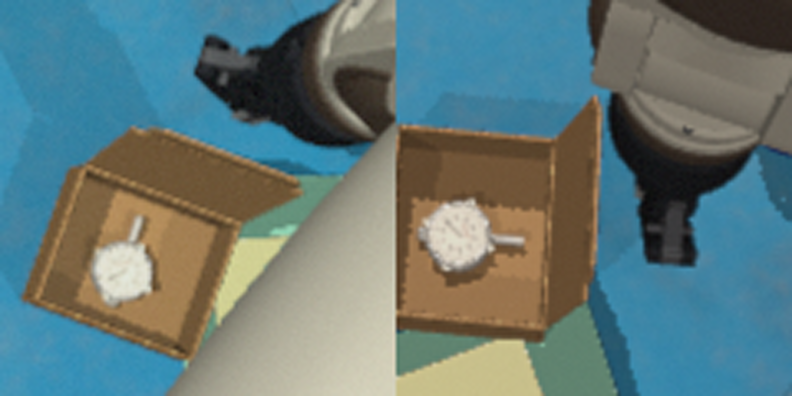

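View pics/w11.png

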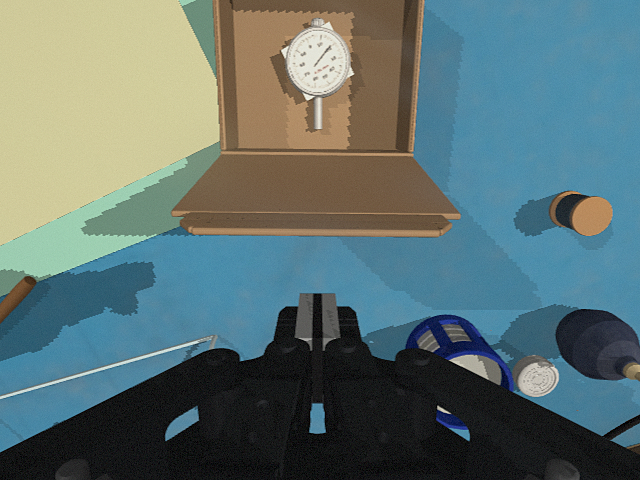

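The wrist picture shows the lid's free edge at row 215 and the tab end at row 233, with the tab nearly in plane with the lid. The fingertip is level with the tab's end, so I'll lower it 7 mm and then sweep.

```bash
python3 -m handwheel '[[0,0,0,0.007,0,0,1],[0,0,0,0.007,0,-0.01,1],[0,0,0,0.007,0,-0.02,1],[0,0,0,0.007,0,-0.027,1],[0,0,0,0.007,0,-0.034,1],[0,0,0,0.007,0,-0.034,1]]' 20
python3 - <<'E'
from h import *
snap('wrist','w12.png')
E
```

```text
time: 14.78
ee_pos: [0.4786, -0.3716, 0.1428]
tcp_rot: [-29.4, 90.0, -50.6]
wrist_force: [-0.3, 0.6, 0.0]
opening: -0.0005
```

View pics/w12.png

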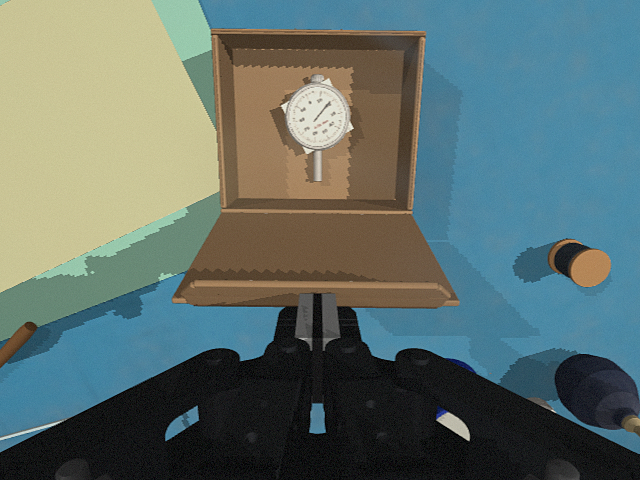

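The tab is folding: its end is at row 283, ahead of the crease at row 300. I'll continue forward and then press down.

```bash
python3 -m handwheel '[[0,0,0,0,0,-0.006,1],[0,0,0,0,0,-0.012,1],[0,0,0,0,0,-0.018,1],[0,0,0,0,0,-0.022,1],[0,0,0,0,0,-0.022,1]]' 20
python3 - <<'E'
from h import *
snap('wrist','w13.png')
E
```

```text
time: 15.45
ee_pos: [0.4583, -0.3637, 0.1426]
tcp_rot: [-23.6, 90.0, -44.8]
wrist_force: [0.3, 0.4, 0.3]
opening: 0.0003
```

View pics/w13.png

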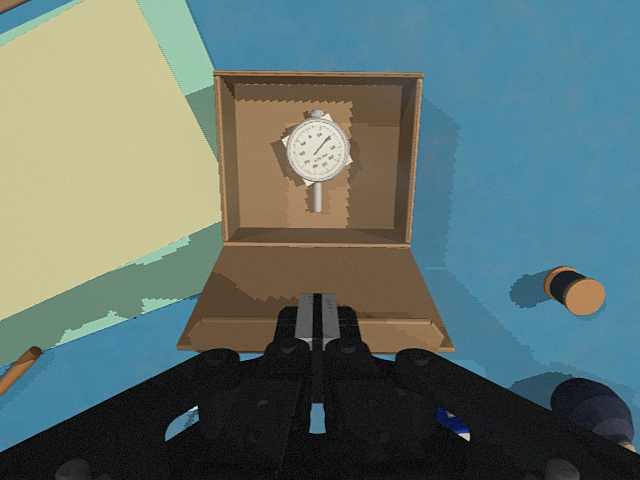

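```bash
python3 -m handwheel '[[0,0,0,0.004,0,0,1],[0,0,0,0.008,0,0,1],[0,0,0,0.012,0,0,1],[0,0,0,0.015,0,0,1],[0,0,0,0.015,0,0,1]]' 20
python3 - <<'E'
from h import *
snap('wrist','w14.png')
for n in ('scene','top'): snap(n,n+'14.png')
a=cv2.imread('pics/top14.png')[210:310,400:500];b=cv2.imread('pics/scene14.png')[340:440,290:390]
cv2.imwrite('pics/z14.png',cv2.resize(np.hstack([a,b]),None,fx=4,fy=4,interpolation=cv2.INTER_CUBIC))
E
```

```text
time: 16.12
ee_pos: [0.4593, -0.3641, 0.1288]
tcp_rot: [-9.9, 89.8, -31.1]
wrist_force: [0.6, -0.6, 7.7]
opening: -0.0001
```

View pics/w14.png

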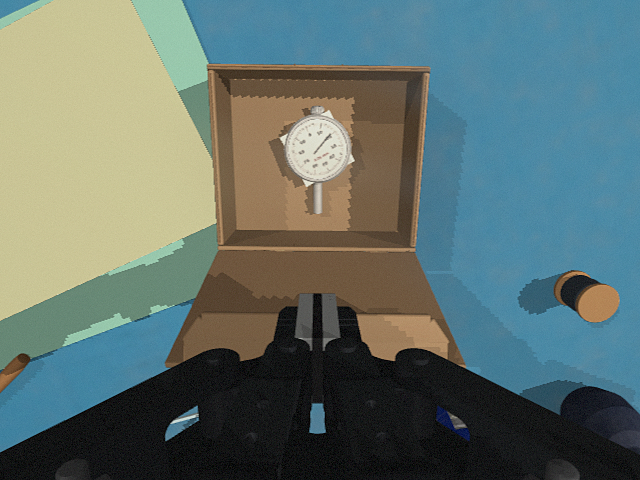

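View pics/z14.png

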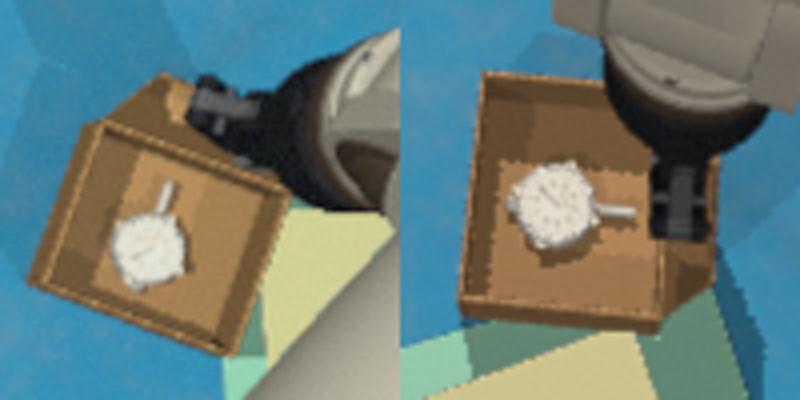

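```bash
python3 -m handwheel '[[0,0,0,-0.02,0,0,1],[0,0,0,-0.06,0,0.02,1],[0,0,0,-0.07,0,0.06,1],[0,0,0,-0.05,0,0.085,1],[0,0,0,-0.03,0,0.085,1],[0,0,0,-0.02,0,0.085,1]]' 20
python3 - <<'E'
from h import *
snap('wrist','w15.png')
for n in ('scene','top'): snap(n,n+'15.png')
a=cv2.imread('pics/top15.png')[210:310,400:500];b=cv2.imread('pics/scene15.png')[340:440,290:390]
cv2.imwrite('pics/z15.png',cv2.resize(np.hstack([a,b]),None,fx=4,fy=4,interpolation=cv2.INTER_CUBIC))
E
```

```text
time: 17.02
ee_pos: [0.5376, -0.3941, 0.1456]
tcp_rot: [164.3, 89.9, 143.1]
wrist_force: [-0.5, -0.4, 0.1]
opening: -0.0003
```

View pics/w15.png

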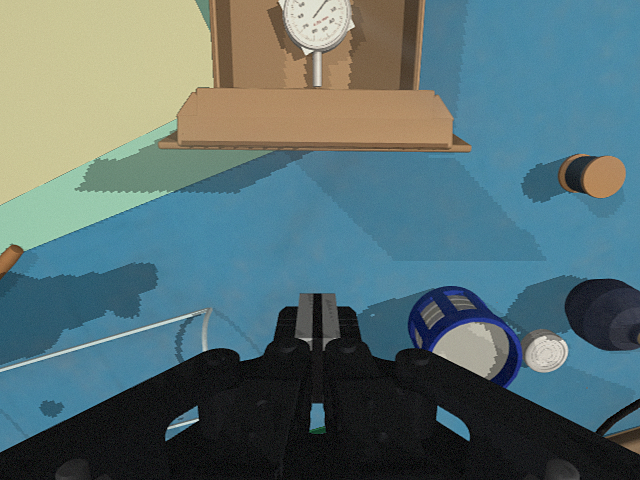

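View pics/z15.png

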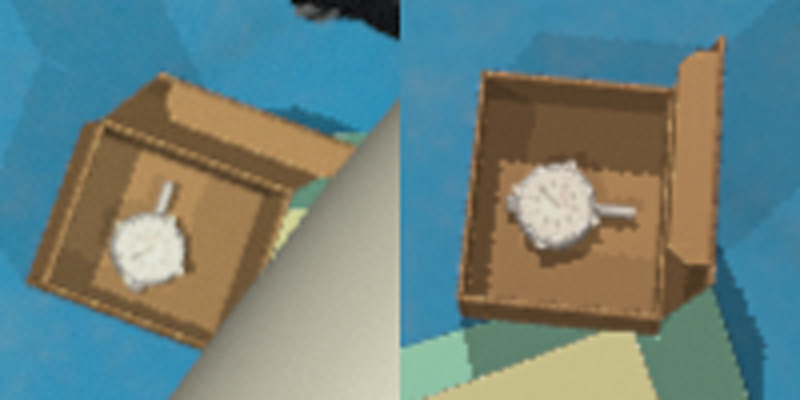

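Run:
```python
from h import *
from scipy.optimize import least_squares
T=bot.camera('top');S=bot.camera('scene');p0,R0,o=pose();Wc=bot.camera('wrist')
M=np.linalg.inv(np.array(Wc['tool_from_camera']))
def wp(X):
    c=M@np.append(R0.T@(np.array(X)-p0),1);return np.array([c[0]/c[2]*Wc['fx']+Wc['cx'],c[1]/c[2]*Wc['fy']+Wc['cy']])
def pts(a,b):
    u=np.array([-np.cos(a),np.sin(a)]);n=-np.array([np.sin(a),np.cos(a)]);h=np.array([.053,.0465])
    L=h+.097*u;t=h+.0975*u+.022*(u*np.cos(b)+n*np.sin(b))
    return [cw(L[0],.06,L[1]),cw(L[0],-.06,L[1]),cw(t[0],.045,t[1]),cw(t[0],-.045,t[1])]
# wrist: +y is right
ow=[(471,150),(158,150),(437,90),(197,88)]
os_=[(290+(722-400)/4,340+40/4),(290+(713-400)/4,340+283/4),(290+280/4,340+60/4),(290+268/4,340+256/4)]
ot=[(400+162/4,210+76/4),None,(400+169/4,210+116/4),None]
def f(P,out=False):
    r=[]
    q=pts(P[0],P[1])
    for i in range(4):
        r.append((wp(q[i])-ow[i]-P[2:4])/3); r.append(np.array(px(S,q[i]))-os_[i]-P[4:6])
        if ot[i]: r.append(np.array(px(T,q[i]))-ot[i])
    return np.concatenate(r+[P[2:6]/5])
r=least_squares(f,[1.75,1.7,0,0,0,0]);print(r.x,np.round(f(r.x),1))
```

```text
[ 1.76260388  1.80359478 -0.22751199 -1.21448219 -0.07938927 -2.04430458] [-0.2 -0.2  0.2 -0.5 -1.5 -1.1  1.1 -0.2  0.3  0.9 -0.4 -0.2 -0.6  1.
 -0.   0.8 -0.5  0.4  0.2 -1.5 -0.  -0.2 -0.  -0.4]
```

Both fits agree: the lid is at 1.76 rad and the tab at 1.80 rad, inside the 1.57–2.0 window. Next I'll work out the closing arc.

Run:
```python
from h import *
p0,R0,o=pose()
def g(xc,zc):
    d=R0.T@(cw(xc+.008,0,zc-.0125)-p0);return np.round(d,4)
print('pre',g(.085,.1315))
for a in (1.57,1.4,1.2,1.0,.8,.6,.4,.25,.1,0): print(a,g(.053-.085*np.cos(a)+.0015*np.sin(a),.0465+.085*np.sin(a)+.0015*np.cos(a)))
```

```text
pre [ 0.0297  0.     -0.0416]
1.57 [ 0.0297  0.     -0.0721]
1.4 [ 0.0306  0.     -0.0866]
1.2 [ 0.0348  0.     -0.103 ]
1.0 [ 0.0422  0.     -0.1183]
0.8 [ 0.0525  0.     -0.1318]
0.6 [ 6.530e-02  1.000e-04 -1.429e-01]
0.4 [ 8.000e-02  1.000e-04 -1.514e-01]
0.25 [ 9.200e-02  1.000e-04 -1.557e-01]
0.1 [ 1.045e-01  1.000e-04 -1.581e-01]
0 [ 1.130e-01  1.000e-04 -1.587e-01]
```

```bash
python3 -m handwheel '[[0,0,0,0.015,0,-0.02,1],[0,0,0,0.03,0,-0.04,1],[0,0,0,0.03,0,-0.05,1],[0,0,0,0.03,0,-0.06,1],[0,0,0,0.03,0,-0.072,1],[0,0,0,0.031,0,-0.087,1],[0,0,0,0.035,0,-0.103,1],[0,0,0,0.042,0,-0.118,1],[0,0,0,0.053,0,-0.132,1],[0,0,0,0.065,0,-0.143,1],[0,0,0,0.065,0,-0.143,1]]' 20
python3 - <<'E'
from h import *
snap('wrist','w16.png')
for n in ('scene','top'): snap(n,n+'16.png')
a=cv2.imread('pics/top16.png')[210:310,400:500];b=cv2.imread('pics/scene16.png')[340:440,290:390]
cv2.imwrite('pics/z16.png',cv2.resize(np.hstack([a,b]),None,fx=4,fy=4,interpolation=cv2.INTER_CUBIC))
E
```

```text
time: 18.7
ee_pos: [0.4037, -0.3425, 0.0824]
tcp_rot: [176.5, 90.0, 155.3]
wrist_force: [-0.4, -0.8, 1.2]
opening: -0.0002
```

View pics/w16.png

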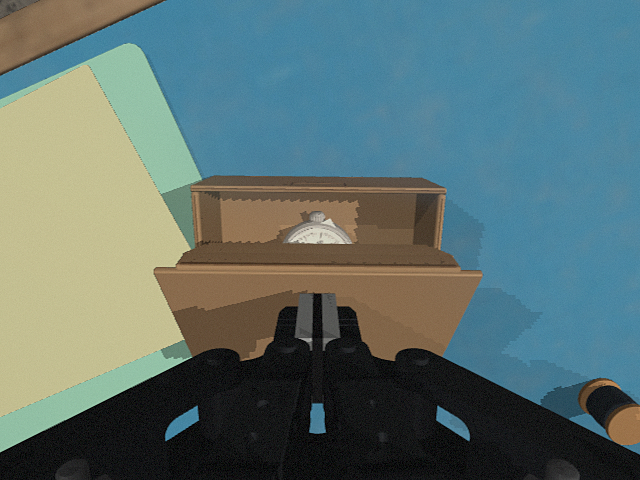

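View pics/z16.png

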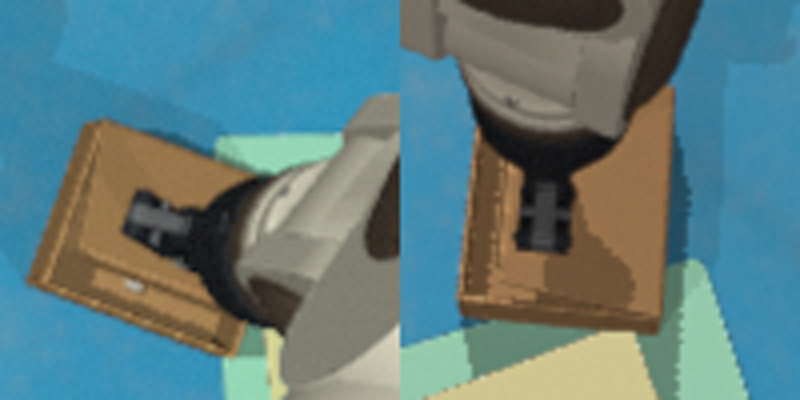

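The lid is at about 0.6 rad with the tab folded inward (tab edge at row 245). I'll keep closing.

```bash
python3 -m handwheel '[[0,0,0,0.008,0,-0.005,1],[0,0,0,0.015,0,-0.0085,1],[0,0,0,0.021,0,-0.011,1],[0,0,0,0.027,0,-0.0125,1],[0,0,0,0.033,0,-0.014,1],[0,0,0,0.038,0,-0.015,1],[0,0,0,0.042,0,-0.0155,1],[0,0,0,0.042,0,-0.0155,1]]' 20
python3 - <<'E'
from h import *
snap('wrist','w17.png')
E
```

```text
time: 19.85
ee_pos: [0.3898, -0.337, 0.0401]
tcp_rot: [167.6, 90.0, 146.4]
wrist_force: [0.2, -0.0, 0.6]
opening: -0.0002
```

View pics/w17.png

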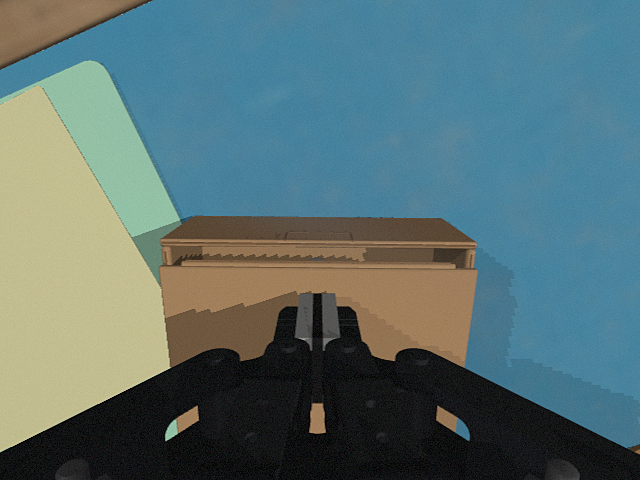

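```bash
python3 -m handwheel '[[0,0,0,0.002,0,0,1],[0,0,0,0.004,0,0,1],[0,0,0,0.005,0,0,1],[0,0,0,0.005,0,0,1]]' 20
python3 - <<'E'
from h import *
snap('wrist','w18.png')
E
```

```text
time: 20.4
ee_pos: [0.39, -0.3372, 0.0364]
tcp_rot: [-38.4, 90.0, -59.5]
wrist_force: [-3.6, 2.7, 9.7]
opening: -0.0
```

View pics/w18.png

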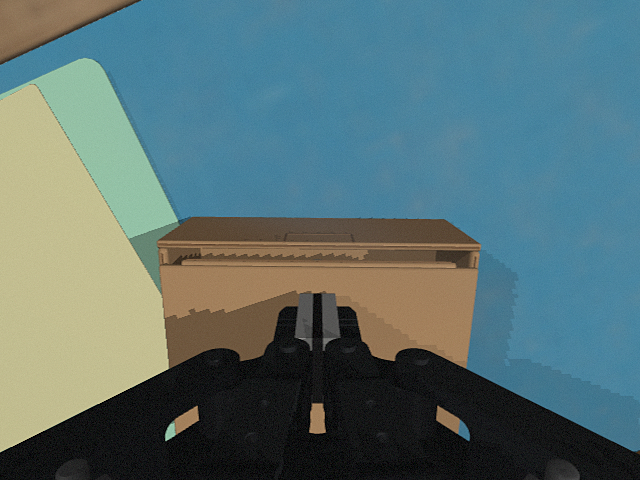

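```bash
python3 -m handwheel '[[0,0,0,-0.02,0,0,1],[0,0,0,-0.07,0,-0.01,1],[0,0,0,-0.12,0,-0.03,1],[0,0,0,-0.17,0.05,-0.06,1],[0,0,0,-0.2,0.1,-0.08,1],[0,0,0,-0.2,0.12,-0.08,1],[0,0,0,-0.2,0.12,-0.08,1]]' 20
python3 - <<'E'
from h import *
snap('wrist','w19.png')
for n in ('scene','top'): snap(n,n+'19.png')
a=cv2.imread('pics/top19.png')[210:310,390:490];b=cv2.imread('pics/scene19.png')[340:440,290:390]
cv2.imwrite('pics/z19.png',cv2.resize(np.hstack([a,b]),None,fx=4,fy=4,interpolation=cv2.INTER_CUBIC))
E
```

```text
time: 21.32
ee_pos: [0.3593, -0.1951, 0.2365]
tcp_rot: [-2.5, 89.9, -23.5]
wrist_force: [-1.0, 0.2, -0.2]
opening: -0.0
```

View pics/w19.png

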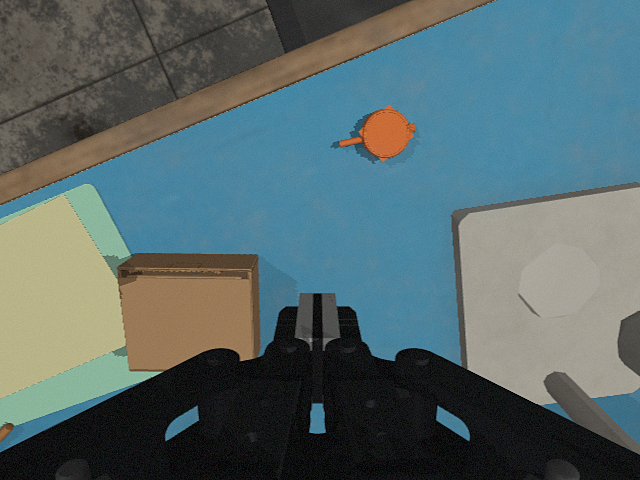

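View pics/z19.png

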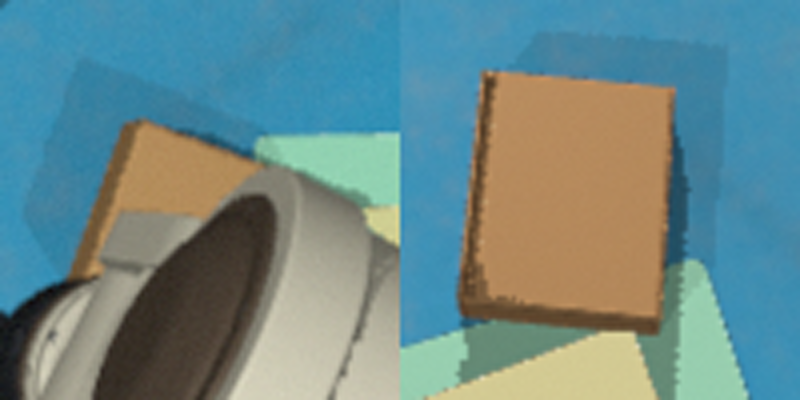

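Run:
```python
from h import *
a=cv2.imread('pics/w19.png')[230:390,100:280];cv2.imwrite('pics/w19z.png',cv2.resize(a,None,fx=4,fy=3.7,interpolation=cv2.INTER_CUBIC))
p0,R0,o=pose();Wc=bot.camera('wrist');M=np.linalg.inv(np.array(Wc['tool_from_camera']))
def wp(X):
    c=M@np.append(R0.T@(np.array(X)-p0),1);return np.round([c[0]/c[2]*Wc['fx']+Wc['cx'],c[1]/c[2]*Wc['fy']+Wc['cy']],1)
for a in (0,.05,.1):
  for y in (.06,-.06): print(a,y,wp(cw(.053-.097*np.cos(a)+.0015*np.sin(a),y,.0465+.097*np.sin(a)+.0015)), wp(cw(.053,y,.048)))
print('rim',wp(cw(-.053,.061,.045)),wp(cw(-.053,-.061,.045)),wp(cw(-.05,.0,.045)))
```

```text
0 0.06 [250.2 280.9] [254.6 375.4]
0 -0.06 [116.8 280.8] [130.1 375.3]
0.05 0.06 [249.3 283. ] [254.6 375.4]
0.05 -0.06 [114.2 282.9] [130.1 375.3]
0.1 0.06 [248.4 285.5] [254.6 375.4]
0.1 -0.06 [111.6 285.4] [130.1 375.3]
rim [251.4 270.3] [116.  270.2] [184.  273.4]
```

View pics/w19z.png

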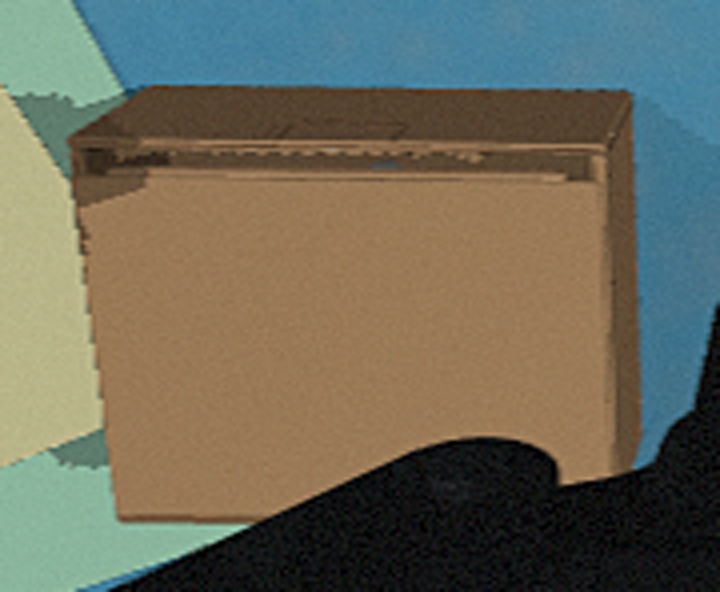

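```bash
python3 -c "
from workcell import bot
print(bot.job_done(), bot.get_obs()['time'])"
```

```text
the job is handed in; nothing more can be done
the job is handed in; nothing more can be done
```

The gauge is packed, the carton lid is shut with its tab tucked inside, and I handed the job in at about 21.5 s of the 56 s allowed.

- **Gauge:** I picked up the grey gauge and laid it face up on the carton floor. A picture before the lid closed showed it lying there as placed.
- **Tab:** I folded it to about 1.80 rad, fitted from the camera views, before closing the lid.
- **Lid:** I pressed it shut until it resisted with about 10 N. The last wrist picture fits a lid angle of about 0 rad. The pictures just before and at contact show the tab behind the front wall.
- **Bystanders:** the arm's path kept clear of the tub, blower and spool. I did not measure their positions again at the end.

One thing disagreed with the description. The closed fingertips stand about 12 mm behind the reported TCP, not 19 mm ahead of it. My first grasp therefore closed above the gauge without touching it. I then worked from the pictures and the force readings, and the second grasp held.

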